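# Slide a bevelled blank out over the end of the work rest

## Robot

A 6-joint arm with a two-finger parallel gripper is mounted at the origin on the work surface. World frame = base frame: x ahead of the robot, y to its left, z up, the work surface at z = 0. Lengths are in mm, angles in rad, forces in N, time in s.
With the tool pointing down it reaches from about 400 to 925 mm from the base axis. Payload 12.5 kg.
Tool frame: the origin (TCP) lies at the centre of the arm's flange, where the gripper is bolted on; the fingertips stand 190 mm ahead of it and the grasp point (between the pads) lies 171 mm ahead of it; z points along the fingers, y is the direction in which the jaws open and shut (so a half turn about z gives the same grasp; the last joint's range is limited). The gripper opens to 95 mm and grips with 3 to 60 N. Pads are 20 mm wide; open, the fingers measure 119 mm over their backs; the gripper's body (75 mm by 180 mm) begins 59 mm behind the grasp point.
Start: joints at [1.109, 0.491, 1.559, -0, 1.092, -0.106], TCP at [217.689, 585.864, 404.761] pointing down, gripper open.
Joint ranges: [-3.1, 3.1], [-0.84, 2.19], [0.05, 2.79], [-1.13, 4.28], [0.06, 2.93], [-2.69, 2.69]. Speed limits (rad/s): [2.22, 2.22, 2.79, 3.14, 3.14, 3.14].

## Interface

Orientations are given as [roll, pitch, yaw] about the fixed x, y, z axes, in that order (R = Rz(yaw) Ry(pitch) Rx(roll)).
In Python, from cell import env, optics gives the robot as it stands.
- The arm moves only by the tool apply_moves, never from a script. Its argument "commands" is a list of rows, each a list of 7 numbers: the turn, a rotation vector about the tool's x, y, z in degrees, then the shift along the tool's x, y, z in m, then the finger opening in m, from 0 to 0.0951. A call has 1 to 5 rows; each row shifts and turns the commanded pose from where the row before left it, along the tool's axes as they then stand; what a row does not reach is not made up. A row lasts 1/12 s, in which the tool goes at most 41.7 mm and 7.16 degrees, less where a joint would pass 70% of its speed; a pose out of reach is approached as far as the arm can. A call with a gripper value outside its range is refused whole. The fingers move at their own pace and stop on an object; the grip force is fixed at half the most. Time passes only in rows, so rows that do not move let the fingers close. It gives the time, the measured TCP pose, the force and the opening at its end, in the units of the state.
- env.state(): the state, without advancing time (a new reading comes with each control period).
- optics.read_camera(name): name is "scene" or "top"; returns a dict with "color" (420x560x3 uint8, red, green, blue), "fx", "fy", "cx", "cy" (pixels), "eye" and "rotation" of the camera in the world. Camera axes: x right, y up, looking along -z (the intrinsics and any distortion apply to the point x, -y, -z); pixel columns grow to the right and rows downward; lengths in mm; the calibration is good to about 2 mm. A picture is of the moment at which its call begins. There is no depth.
- env.job_done(): hands the job in, once; it reports no verdict.
The state is a dict: "t": time; "joints": joint angles; "qvel": joint speeds; "tau": joint torques, N m; "eef_pos": TCP position; "tcp_rot": TCP orientation; "ft_force": force on the tool from outside, world axes, zero at the start; "moment": the same for the moment, N m; "opening": opening from 0.0 (shut) to 1.0 (fully open).
Only numpy, scipy, OpenCV 4.12 (cv2) and the standard library are available. Lean on these libraries where they do the work, as an engineer would, in place of code of your own. Each camera call takes 0.05 s, during which the arm holds its last target. There are 200 camera calls.

## Task

The steel blank on the work rest is to have its bevelled edge dressed. Without picking it up, push it with your fingertips flat against the yellow fence and along it, until the white soapstone line is level with the end of the rest and the bevelled edge stands out in the open. Leave it lying flat and square to the fence, and leave everything else around it where it is.

Things in the scene. Friction and masses are not known exactly. Their poses are not given: they have to be found in the camera images.
- beam: The work rest: a fixed offcut of oxblood-red steel H-beam on the bench, 180 mm wide (its x), 420 mm long (its y), 171 mm high. Its flat top flange, 171 mm above the bench, is the ledge that the blank lies on. Origin: centre of its underside; z up, y along its length. The blank is to overhang its +y end, at y = +210 mm.
- ledge_end (a point): Point on the top of the work rest (171 mm above the bench) at the middle of its +y end edge; the end edge runs through it along the beam's x.
- fence (a point): Middle of the foot of the yellow angle-iron fence, which is bolted to the far (+x) side of the ledge over its whole length and stands 30 mm above it. The point lies on the upright face that the blank goes against: at the beam's x = +60 mm, y = 0, ledge height; the face looks to the beam's -x.
- blank: Loose dark steel plate 95 mm wide (its x), 130 mm long (its y), 6 mm thick, about 0.6 kg (a quarter more or less), flat on the ledge, off the fence and askew. Origin: centre of its underside; z up. Its +y edge is ground bright with a 4 mm bevel on top of a 2.5 mm thick nose; the other edges are square. It slides under a few newtons and stays where it is left.
- line (a point): Middle of the white soapstone line, 3 mm wide, drawn across the blank's top face parallel to the bevelled edge: 40 mm behind that edge, 25 mm from the blank's centre towards it. With the line at the end of the work rest the blank does not tip: its centre of mass is 25 mm inside.
- magnet: Small red welding magnet, a right-angled triangle of 50 mm, 16 mm thick, lying loose on the ledge near its -y end, behind the blank. Origin: centre of its underside. To be left alone.
- tee: Welded T-joint sample on the bench on the robot's side of the work rest, loose: foot 100 x 75 x 6 mm, upright web to 71 mm high. Origin: centre of its underside. To be left alone.
- hammer: Steel chipping hammer with a spring handle lying on the bench beyond the work rest, loose, 200 mm long, 22 mm high, head about 160 mm across. Origin: under the head, the handle runs along its -x. To be left alone.
- holder: Brass soapstone holder, loose on the bench on the robot's side, 110 x 13 x 11 mm. Origin: underside. To be left alone.
- stub: Welded I-section sample, loose on the bench beyond the work rest, 100 x 100 mm, 90 mm high. Origin: centre of its underside. To be left alone.
- flange: Steel pipe flange ring, loose on the bench beyond the work rest, 115 mm diameter, 16 mm thick. Origin: centre of its underside. To be left alone.
- brush: Wire brush with a wooden handle, bristles up, loose on the bench on the robot's side of the work rest, 270 mm long, 35 mm high. Origin: underside, at the middle of its length. To be left alone.

How it is judged:
By the outcome, as a careful person would: the job done as asked, in the order asked, and still so for the second after the job is handed in, with the robot touching nothing.
It also fails if it takes over 54 s, if anything falls off the work surface, if the arm or the gripper's body presses on something with over 40 N, if the wrist force passes 120 N, or if a joint passes its speed limit or range.

## Working session

There is one attempt and no reset: what is moved stays moved. The work goes in short steps, Python scripts to look and compute and a tool call to move; the robot and the scene stay as the last step left them, time stands still between calls to the robot, and variables do not carry over. Pictures are saved under pics/ and viewed, about 8 in all and at most 12, crops included, and the job is handed in when it is done.

Besides the shell and the picture viewer there is one more tool, called as name(argument=value, ...) on one line, values as JSON. apply_moves: Moves the arm, as the interface text tells. Its arguments: {"type":"object","properties":{"commands":{"type":"array","items":{"type":"array","items":{"type":"number"}}}},"required":["commands"]}

```bash
mkdir -p pics; ls; python3 - <<'E'
from cell import env, optics
import cv2, numpy as np
print(env.state())
for n in ("scene","top"):
    d=optics.read_camera(n)
    print(n,{k:(v if k!="color" else v.shape) for k,v in d.items()})
    cv2.imwrite(f"pics/{n}0.png",d["color"][:,:,::-1])
E
```

```text
pics
{'t': 0.0, 'joints': array([ 1.10941304e+00,  4.91542544e-01,  1.55945211e+00, -6.82381325e-06,
        1.09166551e+00, -1.05631602e-01]), 'qvel': array([-0.00097744,  0.00058104,  0.00034608, -0.0009361 ,  0.00119603,
        0.00046508]), 'tau': array([-1.38920070e-03, -6.12641287e+01, -2.58198363e+01,  6.91285031e-02,
        4.81819664e-02, -9.46741216e-05]), 'eef_pos': array([217.66662193, 585.83531086, 404.17128706]), 'tcp_rot': array([-3.14053046e+00, -1.06534421e-04,  2.78584406e+00]), 'ft_force': array([-0.26173336,  0.5081942 , -0.95144353]), 'moment': array([-0.01287578,  0.03324509, -0.085008  ]), 'opening': 1.001387281285664}
scene {'color': (420, 560, 3), 'fx': 477.675941976384, 'fy': 477.675941976384, 'cx': 275.5896610369861, 'cy': 204.14145871491397, 'eye': array([603.21219885, 725.91029297, 874.68025335]), 'rotation': array([0.78148375, 0.01054317, 3.06035273])}
top {'color': (420, 560, 3), 'fx': 392.28313823133317, 'fy': 392.28313823133317, 'cx': 279.66481091433184, 'cy': 202.88899492900094, 'eye': array([451.67610728, -28.15733721, 885.89042307]), 'rotation': array([ 0.15680238,  0.02603886, -1.54773594])}
```

View pics/scene0.png

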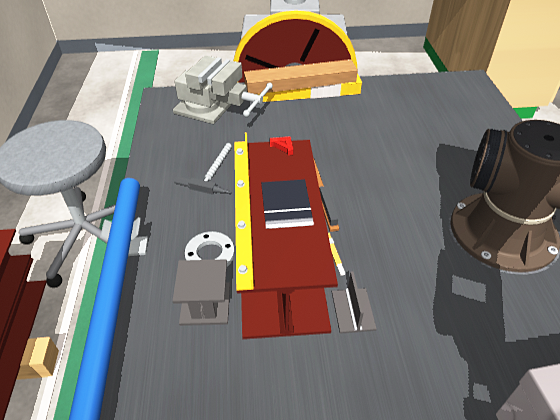

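View pics/top0.png

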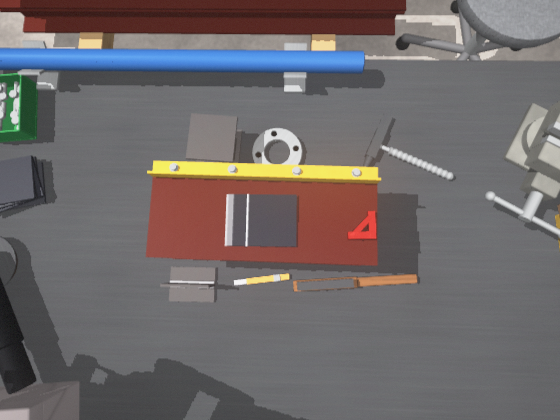

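The top view shows the beam with its +y end at px ~150, the fence at row ~172, the blank at (225–297, 195–247) with the line at col ~247, and the magnet at (362,228). Next I'll measure them.

```bash
cat > h.py <<'E'
from cell import env, optics
import cv2, numpy as np
from scipy.spatial.transform import Rotation as R
def cast(d,uv,z):
    uv=np.atleast_2d(uv).astype(float)
    c=np.c_[(uv[:,0]-d["cx"])/d["fx"],-(uv[:,1]-d["cy"])/d["fy"],-np.ones(len(uv))]
    w=R.from_euler("xyz",d["rotation"]).apply(c)
    return (d["eye"]+w*((z-d["eye"][2])/w[:,2])[:,None])[:,:2]
def masks(d):
    c=d["color"].astype(int); r,g,b=c[...,0],c[...,1],c[...,2]
    return dict(red=(r>50)&(g<0.45*r)&(b<0.45*r),yel=(r>150)&(g>130)&(b<90),white=(c.min(2)>170),
                dark=(c.max(2)<90)&(c.max(2)-c.min(2)<25))
def big(m,roi=None):
    m=m.astype(np.uint8)
    if roi: x0,y0,x1,y1=roi; q=np.zeros_like(m); q[y0:y1,x0:x1]=m[y0:y1,x0:x1]; m=q
    cs,_=cv2.findContours(m,cv2.RETR_EXTERNAL,cv2.CHAIN_APPROX_NONE)
    return max(cs,key=cv2.contourArea)
def quad(c): return cv2.boxPoints(cv2.minAreaRect(c))
E
python3 - <<'E'
from h import *
for n,rb,rl in (("top",(140,150,390,275),(215,180,310,255)),("scene",(235,135,345,292),(250,170,325,235))):
    d=optics.read_camera(n); m=masks(d)
    for k,z,roi in (("red",171,rb),("yel",201,rb),("dark",177,rl),("white",177,rl)):
        c=big(m[k],roi); h=cv2.convexHull(c); 
        ap=cv2.approxPolyDP(h,3,True)[:,0]
        print(n,k,cv2.contourArea(c)); print(np.c_[ap,cast(d,ap,z).round(1)].tolist())
d=optics.read_camera("top"); im=d["color"][140:290,130:400,::-1]; cv2.imwrite("pics/c1.png",cv2.resize(im,None,fx=2.9,fy=2.9,interpolation=2))
E
```

```text
top red 509.0
[[374.0, 210.0, 554.4, -179.8], [376.0, 238.0, 503.3, -182.7], [347.0, 239.0, 500.4, -130.4], [347.0, 232.0, 513.1, -130.5], [367.0, 211.0, 552.3, -167.0]]
top yel 102.5
[[148.0, 173.0, 609.7, 231.3], [380.0, 180.0, 604.0, -184.8]]
top dark 0.0
[[293.0, 246.0, 485.4, -32.9]]
top white 291.5
[[228.0, 194.0, 578.1, 88.5], [232.0, 195.0, 576.4, 81.0], [231.0, 244.0, 486.5, 79.1], [225.0, 245.0, 484.5, 89.9]]
scene red 10853.5
[[309.0, 140.0, 456.8, -178.7], [337.0, 284.0, 461.5, 238.6], [323.0, 291.0, 488.5, 251.1], [237.0, 291.0, 639.1, 237.8], [248.0, 143.0, 602.7, -180.9], [279.0, 137.0, 527.2, -197.2]]
scene yel 2071.5
[[246.0, 135.0, 606.1, -172.7], [253.0, 288.0, 610.4, 254.9], [236.0, 290.0, 639.2, 256.4], [235.0, 142.0, 632.2, -148.8]]
scene dark 1131.5
[[305.0, 183.0, 486.2, -22.7], [308.0, 206.0, 488.7, 46.7], [264.0, 210.0, 579.2, 49.9], [265.0, 182.0, 571.7, -33.8]]
scene white 264.5
[[313.0, 222.0, 484.6, 91.8], [266.0, 227.0, 578.3, 96.7], [267.0, 221.0, 575.2, 80.8]]
```

View pics/c1.png

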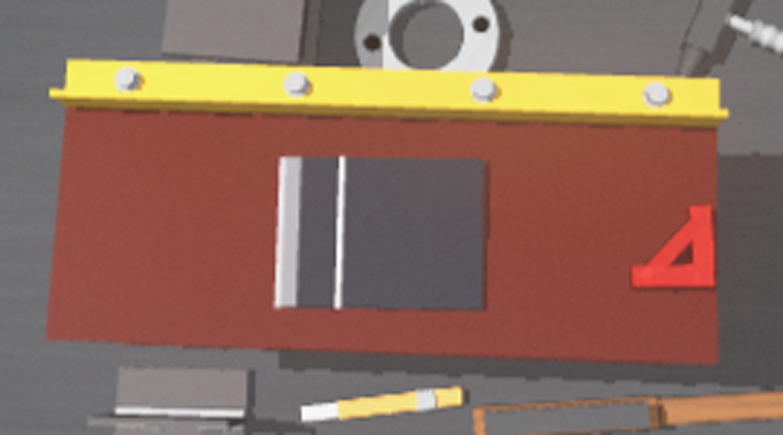

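The crop shows the beam's ledge clearly: its +y end edge runs from (66,108) to (47,340) crop px. The blank's bevelled strip is at x 275–300, the line at x ~340 and the rear edge at ~486. The colour thresholds need loosening.

```bash
cat >> h.py <<'E'
def meas(d,roi,show=True):
    """top camera: world points of ledge outline, fence bottom, blank box, line"""
    c=d["color"].astype(int); r,g,b=c[...,0],c[...,1],c[...,2]; x0,y0,x1,y1=roi
    red=(r>85)&(g<0.62*r)&(b<0.62*r)
    red[:,:140]=0; red[:y0-30]=0; red[275:]=0; red[:,385:]=0
    hr=cv2.convexHull(big(red)); 
    return cv2.approxPolyDP(hr,2.5,True)[:,0], red
E
python3 - <<'E'
from h import *
d=optics.read_camera("top"); ap,red=meas(d,(215,180,310,255))
print("ledge",np.c_[ap,cast(d,ap,171).round(1)].tolist())
hole=(~red).astype(np.uint8); hole[:185]=0; hole[255:]=0; hole[:,:215]=0; hole[:,310:]=0
c=big(hole); ap=cv2.approxPolyDP(cv2.convexHull(c),2.5,True)[:,0]
print("blank",np.c_[ap,cast(d,ap,177).round(1)].tolist())
q=quad(c);print("box",np.c_[q,cast(d,q,177)].round(1).tolist())
g=d["color"].min(2).astype(float)
P=[]
for v in range(198,244,3):
    s=g[v,238:258]-g[v,238:258].min(); s[s<25]=0; P.append(((np.arange(238,258)*s).sum()/s.sum(),v))
w=cast(d,P,177); print("line",w[0],w[-1],np.polyfit(w[:,0],w[:,1],1))
# fence foot: yellow->red transition
c=d["color"].astype(int)
Q=[]
for u in range(165,375,15):
    col=c[150:200,u]; y=np.where((col[:,1]>0.6*col[:,0])&(col[:,2]<0.6*col[:,1]))[0]; Q.append((u,150+y.max()+.5))
w=cast(d,Q,171); print("fence",w.round(1).tolist(), cast(d,Q,201).round(1)[[0,-1]].tolist())
print(c[165:195,260].tolist())
E
```

```text
ledge [[153.0, 177.0, 609.1, 232.5], [376.0, 184.0, 603.0, -184.2], [376.0, 264.0, 456.8, -182.0], [146.0, 256.0, 461.7, 234.5]]
blank [[226.0, 194.0, 578.0, 92.2], [295.0, 194.0, 580.4, -34.9], [296.0, 246.0, 485.5, -38.3], [225.0, 246.0, 482.7, 89.8]]
box [[223.8, 246.0, 482.7, 91.9], [224.9, 192.5, 580.8, 94.3], [297.2, 194.0, 580.4, -38.9], [296.1, 247.5, 482.8, -38.4]]
line [571.30618998  52.3204227 ] [488.90052185  51.96221797] [7.48913239e-03 4.81237921e+01]
fence [[610.4, 209.8], [609.0, 181.3], [607.6, 152.9], [608.0, 124.6], [608.5, 96.4], [607.1, 68.2], [607.6, 40.1], [606.2, 12.1], [606.7, -15.9], [605.2, -43.8], [605.7, -71.6], [606.2, -99.4], [604.8, -127.1], [605.3, -154.8]] [[603.8, 199.9], [598.8, -149.5]]
[[246, 233, 97], [246, 233, 97], [246, 233, 97], [246, 233, 97], [246, 233, 97], [246, 234, 97], [246, 234, 97], [246, 235, 99], [246, 235, 99], [246, 235, 99], [246, 235, 99], [228, 194, 79], [158, 127, 58], [146, 116, 55], [141, 109, 56], [117, 79, 51], [134, 73, 61], [146, 77, 65], [147, 77, 64], [145, 77, 64], [147, 78, 66], [147, 78, 64], [147, 77, 63], [147, 77, 64], [146, 76, 63], [146, 76, 64], [148, 80, 67], [146, 77, 65], [146, 76, 63], [119, 85, 82]]
```

apply_moves(commands=[[0, 0, -6.55, 0, 0, 0, 0.07], [0, 0, -6.55, 0, 0, 0, 0.07], [0, 0, -6.55, 0, 0, 0, 0.07], [0, 0, 0, -0.0159, -0.037, 0, 0.07], [0, 0, 0, -0.0159, -0.037, 0, 0.07]])

```text
t: 0.72
eef_pos: [248.1, 511.3, 404.1]
tcp_rot: [-3.141, -0.0, 3.132]
ft_force: [0.5, -0.1, 0.2]
opening: 0.75
```

apply_moves(commands=[[0, 0, 0, -0.0159, -0.037, 0, 0.07], [0, 0, 0, -0.0159, -0.037, 0, 0.07], [0, 0, 0, -0.0159, -0.037, 0, 0.07], [0, 0, 0, -0.0159, -0.037, 0, 0.07], [0, 0, 0, -0.0159, -0.037, 0, 0.07]])

```text
t: 1.13
eef_pos: [325.8, 323.7, 404.9]
tcp_rot: [3.141, 0.0, 3.129]
ft_force: [1.5, 0.5, 0.4]
opening: 0.734
```

apply_moves(commands=[[0, 0, 0, -0.0159, -0.037, 0, 0.07], [0, 0, 0, -0.0159, -0.037, 0, 0.07], [0, 0, 0, -0.0159, -0.037, 0, 0.07], [0, 0, 0, -0.0159, -0.037, 0, 0.07], [0, 0, 0, -0.0159, -0.037, 0, 0.07]])

```text
t: 1.55
eef_pos: [403.0, 137.5, 405.0]
tcp_rot: [3.141, 0.001, 3.129]
ft_force: [0.2, 0.4, -1.0]
opening: 0.739
```

apply_moves(commands=[[0, 0, 0, -0.0159, -0.037, 0, 0.07], [0, 0, 0, -0.0159, -0.037, 0, 0.07], [0, 0, 0, -0.0159, -0.037, 0, 0.07], [0, 0, 0, 0, 0, 0, 0.07], [0, 0, 0, 0, 0, 0, 0.07]])

```text
t: 1.97
eef_pos: [449.5, 26.1, 404.6]
tcp_rot: [3.141, -0.0, 3.125]
ft_force: [0.2, 0.1, -0.6]
opening: 0.738
```

apply_moves(commands=[[0, 0, 0, 0, 0, 0.02, 0.07], [0, 0, 0, 0, 0, 0.014, 0.07], [0, 0, 0, 0, 0, 0.0066, 0.07], [0, 0, 0, 0, 0, 0, 0.07], [0, 0, 0, 0, 0, 0, 0.07]])

```text
t: 2.38
eef_pos: [449.0, 28.6, 364.4]
tcp_rot: [3.141, -0.0, 3.13]
ft_force: [-0.1, 0.8, 0.1]
opening: 0.734
```

```bash
python3 - <<'E'
from h import *
s=env.state(); print(s["eef_pos"],s["ft_force"],s["tcp_rot"])
a=optics.read_camera("scene")["color"][120:300,200:380,::-1]; b=optics.read_camera("top")["color"][140:290,130:330,::-1]
cv2.imwrite("pics/d1.png",np.hstack([cv2.resize(a,(400,400)),cv2.resize(b,(400,400*150//200)) if 0 else cv2.copyMakeBorder(cv2.resize(b,(400,300)),0,100,0,0,0)]))
E
```

```text
[448.98506971  28.59422415 364.37646488] [-0.05608402  0.76321342  0.11953246] [ 3.14142563e+00 -3.09492248e-04  3.12998294e+00]
```

View pics/d1.png

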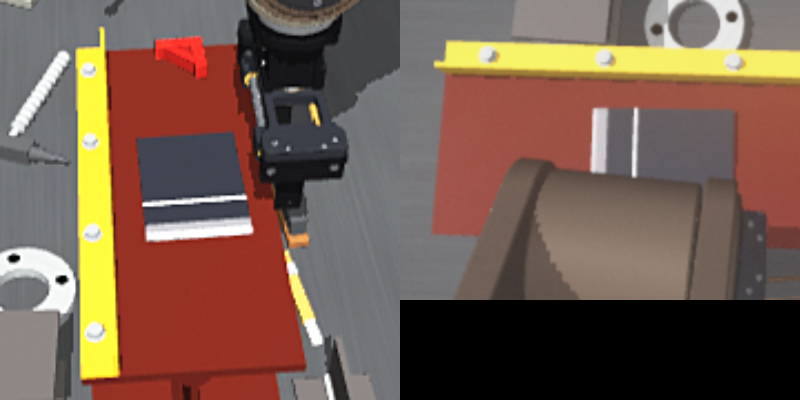

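The fingers sit beside the ledge at the right height. Now I'll push +x towards the fence.

apply_moves(commands=[[0, 0, 0, -0.01, 0, 0, 0.07], [0, 0, 0, -0.008, 0, 0, 0.07], [0, 0, 0, -0.004, 0, 0, 0.07], [0, 0, 0, -0.004, 0, 0, 0.07], [0, 0, 0, -0.004, 0, 0, 0.07]])

```text
t: 2.9
eef_pos: [478.8, 27.6, 364.0]
tcp_rot: [3.141, -0.004, 3.129]
ft_force: [-9.0, 0.7, 8.2]
opening: 0.734
```

apply_moves(commands=[[0, 0, 0, -0.004, 0, 0, 0.07], [0, 0, 0, -0.004, 0, 0, 0.07], [0, 0, 0, -0.004, 0, 0, 0.07], [0, 0, 0, -0.003, 0, 0, 0.07], [0, 0, 0, -0.002, 0, 0, 0.07]])

```text
t: 3.32
eef_pos: [495.7, 27.3, 364.0]
tcp_rot: [3.141, -0.004, 3.129]
ft_force: [-8.5, 0.1, 6.5]
opening: 0.735
```

apply_moves(commands=[[0, 0, 0, -0.001, 0, 0, 0.07], [0, 0, 0, -0.001, 0, 0, 0.07], [0, 0, 0, 0, 0, 0, 0.07]])

```text
t: 3.57
eef_pos: [497.6, 27.3, 364.0]
tcp_rot: [3.141, -0.003, 3.129]
ft_force: [-7.1, 0.8, 5.5]
opening: 0.736
```

apply_moves(commands=[[0, 0, 0, -0.0015, 0, 0, 0.07], [0, 0, 0, -0.0015, 0, 0, 0.07], [0, 0, 0, 0, 0, 0, 0.07]])

```text
t: 3.82
eef_pos: [500.7, 27.2, 364.0]
tcp_rot: [3.141, -0.003, 3.129]
ft_force: [-7.0, -0.1, 3.9]
opening: 0.737
```

apply_moves(commands=[[0, 0, 0, -0.001, 0, 0, 0.07], [0, 0, 0, -0.001, 0, 0, 0.07], [0, 0, 0, 0, 0, 0, 0.07]])

```text
t: 4.07
eef_pos: [502.6, 27.2, 364.0]
tcp_rot: [3.141, -0.004, 3.129]
ft_force: [-7.9, 0.6, 6.2]
opening: 0.738
```

apply_moves(commands=[[0, 0, 0, -0.001, 0, 0, 0.07], [0, 0, 0, -0.001, 0, 0, 0.07], [0, 0, 0, 0, 0, 0, 0.07]])

```text
t: 4.32
eef_pos: [503.6, 27.2, 363.8]
tcp_rot: [3.141, -0.008, 3.129]
ft_force: [-17.6, -0.7, 10.9]
opening: 0.734
```

apply_moves(commands=[[0, 0, 0, -0.001, 0, 0, 0.07], [0, 0, 0, 0, 0, 0, 0.07]])

```text
t: 4.48
eef_pos: [504.1, 27.2, 363.8]
tcp_rot: [3.141, -0.01, 3.129]
ft_force: [-20.2, -0.5, 13.6]
opening: 0.735
```

```bash
python3 - <<'E'
from h import *
s=env.state(); print(s["t"],s["eef_pos"],s["ft_force"],s["tcp_rot"],s["moment"])
a=optics.read_camera("scene")["color"][130:300,220:350,::-1]
cv2.imwrite("pics/d2.png",cv2.resize(a,None,fx=3.5,fy=3.5,interpolation=2))
E
```

```text
4.4833 [504.14018794  27.21332994 363.75348937] [-20.18680895  -0.52667736  13.64685878] [ 3.14132039 -0.00951308  3.12894144] [-0.10730826  3.71584375  0.04532664]
```

View pics/d2.png

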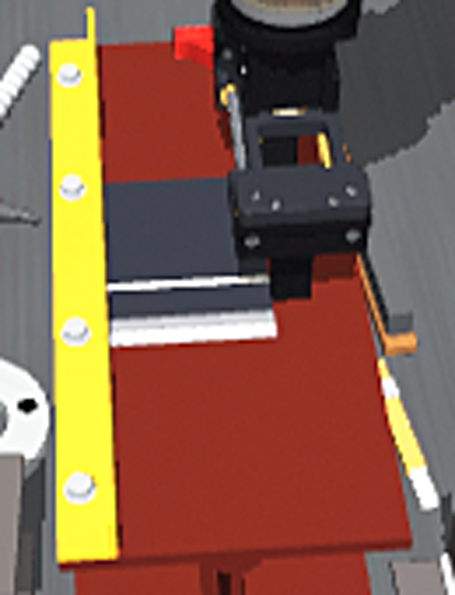

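The blank is seated on the fence (20 N). I'll press a touch more, then back off, lift and turn.

apply_moves(commands=[[0, 0, 0, -0.001, 0, 0, 0.07], [0, 0, 0, 0, 0, 0, 0.07], [0, 0, 0, 0.01, 0, 0, 0.07], [0, 0, 0, 0.015, 0, 0, 0.07], [0, 0, 0, 0, 0, -0.03, 0.07]])

```text
t: 4.95
eef_pos: [480.0, 27.5, 390.5]
tcp_rot: [3.141, -0.009, 3.129]
ft_force: [0.4, -0.7, 0.2]
opening: 0.739
```

apply_moves(commands=[[0, 0, 0, 0, 0, -0.03, 0.05], [0, 0, 7, 0, 0, 0, 0.05], [0, 0, 7, 0, 0, 0, 0.05], [0, 0, 7, 0, 0, 0, 0.05], [0, 0, 7, 0, 0, 0, 0.05]])

```text
t: 5.37
eef_pos: [482.2, 27.4, 424.4]
tcp_rot: [3.141, 0.001, 2.634]
ft_force: [-0.7, 1.1, 0.4]
opening: 0.532
```

apply_moves(commands=[[0, 0, 7, 0, 0, 0, 0.05], [0, 0, 7, 0, 0, 0, 0.05], [0, 0, 7, 0, 0, 0, 0.05], [0, 0, 7, 0, 0, 0, 0.05], [0, 0, 7, 0, 0, 0, 0.05]])

```text
t: 5.78
eef_pos: [482.3, 27.4, 424.1]
tcp_rot: [3.141, 0.0, 2.023]
ft_force: [-0.4, -0.9, -0.1]
opening: 0.524
```

apply_moves(commands=[[0, 0, 7, 0, 0, 0, 0.05], [0, 0, 7, 0, 0, 0, 0.05], [0, 0, 6.2, 0, 0, 0, 0.05], [0, 0, 0, 0, 0, 0, 0.05], [0, 0, 0, 0, 0, 0, 0.05]])

```text
t: 6.2
eef_pos: [482.2, 27.4, 424.1]
tcp_rot: [3.141, -0.0, 1.68]
ft_force: [-0.2, -0.8, 1.4]
opening: 0.527
```

```bash
python3 - <<'E'
from h import *
s=env.state(); print(s["t"],s["eef_pos"],s["ft_force"],s["tcp_rot"],s["joints"])
d=optics.read_camera("scene")
a=d["color"][130:300,220:350,::-1]
cv2.imwrite("pics/d3.png",cv2.resize(a,None,fx=3.5,fy=3.5,interpolation=2))
E
```

```text
6.2 [482.18427389  27.37344246 424.14019639] [-0.21102168 -0.82679558  1.35107393] [ 3.14129383e+00 -3.28541115e-05  1.67996736e+00] [-8.01833731e-02  2.66740546e-01  1.87024152e+00  1.04899106e-04
  1.00432329e+00 -1.89410683e-01]
```

View pics/d3.png

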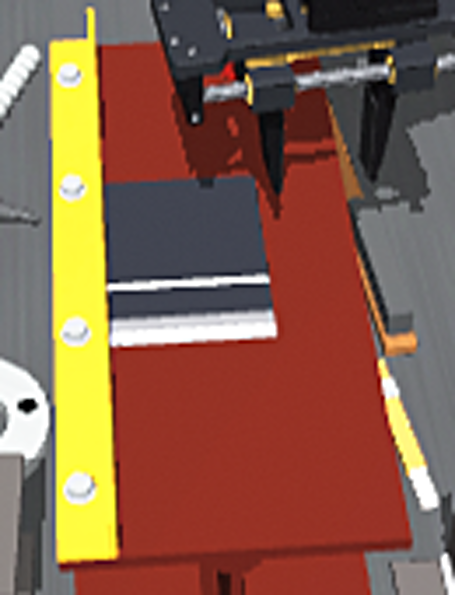

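The blank appears flush and square along the fence (crop x ~105 all along). One more 7° turn, then I go behind it.

apply_moves(commands=[[0, 0, 7, 0, 0, 0, 0.05], [0, 0, 0, -0.0315, 0.025, 0, 0.05], [0, 0, 0, -0.0315, 0.025, 0, 0.05], [0, 0, 0, -0.0315, 0.025, 0, 0.05], [0, 0, 0, 0, 0, 0, 0.05]])

```text
t: 6.67
eef_pos: [558.5, -72.6, 423.7]
tcp_rot: [3.14, 0.001, 1.555]
ft_force: [-0.5, 0.5, -0.1]
opening: 0.529
```

```bash
python3 - <<'E'
from h import *
s=env.state(); print(s["t"],s["eef_pos"],s["ft_force"],s["tcp_rot"])
d=optics.read_camera("top")
c=d["color"].astype(int); print("rows");
g=c.min(2)
# bevel edge, line and ledge end along rows
for v in range(184,234,6):
    row=c[v]; s=g[v,235:262]; bg=np.median(s); w=np.clip(s-bg-15,0,None); ul=(np.arange(235,262)*w).sum()/max(w.sum(),1)
    rr=(row[:,0]-row[:,1])>35; e=np.where(rr[140:200])[0]; print(v,round(ul,2),cast(d,(ul,v),177).round(1), 140+e.min() if len(e) else None, cast(d,(139.5+e.min(),v),171).round(1) if len(e) else None)
E
```

```text
6.6667 [558.54073132 -72.64606609 423.68379264] [-0.48305723  0.51359133 -0.12053275] [3.13972259e+00 1.14836255e-03 1.55505274e+00]
rows
184 247.62 [[597.5  52.9]] 152 [[595.6 234.4]]
190 248.47 [[586.3  51. ]] 152 [[584.1 233.5]]
196 248.3 [[575.1  50.9]] 151 [[572.7 234.6]]
202 0.0 [[555.1 514.8]] 150 [[561.4 235.6]]
208 0.0 [[543.8 513.3]] 150 [[550.1 234.7]]
214 0.0 [[532.6 511.8]] 149 [[538.8 235.8]]
220 0.0 [[521.4 510.2]] 149 [[527.7 234.9]]
226 0.0 [[510.3 508.7]] 148 [[516.5 235.9]]
232 0.0 [[499.3 507.2]] 148 [[505.4 235.1]]
```

apply_moves(commands=[[0, 0, 0, 0, 0, 0.03, 0.05], [0, 0, 0, 0, 0, 0.02, 0.05], [0, 0, 0, 0, 0, 0.0095, 0.05], [0, 0, 0, 0, 0, 0, 0.05], [0, 0, 0, 0, 0, 0, 0.05]])

```text
t: 7.13
eef_pos: [555.5, -67.9, 365.1]
tcp_rot: [-3.142, -0.0, 1.556]
ft_force: [0.0, 0.3, 0.6]
opening: 0.524
```

apply_moves(commands=[[0, 0, 0, 0.012, 0, 0, 0.05], [0, 0, 0, 0.006, 0, 0, 0.05], [0, 0, 0, 0.005, 0.0001, 0, 0.05], [0, 0, 0, 0.005, 0.0001, 0, 0.05], [0, 0, 0, 0.005, 0.0001, 0, 0.05]])

```text
t: 7.55
eef_pos: [556.3, -34.9, 365.6]
tcp_rot: [3.14, 0.002, 1.556]
ft_force: [-1.8, -8.2, 3.5]
opening: 0.524
```

apply_moves(commands=[[0, 0, 0, 0.004, 0.0001, 0.001, 0.05], [0, 0, 0, 0.004, 0.0001, 0.0008, 0.05], [0, 0, 0, 0.005, 0.0001, 0, 0.05], [0, 0, 0, 0.005, 0.0001, 0, 0.05], [0, 0, 0, 0.005, 0.0001, 0, 0.05]])

```text
t: 7.97
eef_pos: [556.8, -13.4, 364.9]
tcp_rot: [3.14, 0.005, 1.556]
ft_force: [-9.5, -21.5, 15.5]
opening: 0.529
```

apply_moves(commands=[[0, 0, 0, 0.006, 0.0001, 0, 0.05], [0, 0, 0, 0.006, 0.0001, 0, 0.05], [0, 0, 0, 0.006, 0.0001, 0, 0.05], [0, 0, 0, 0.006, 0.0001, 0, 0.05], [0, 0, 0, 0.006, 0.0001, 0, 0.05]])

```text
t: 8.38
eef_pos: [557.6, 16.5, 364.9]
tcp_rot: [3.141, 0.005, 1.556]
ft_force: [-11.3, -23.1, 16.4]
opening: 0.523
```

apply_moves(commands=[[0, 0, 0, 0.006, 0.0001, 0, 0.05], [0, 0, 0, 0.006, 0.0001, 0, 0.05], [0, 0, 0, 0.006, 0.0001, 0, 0.05], [0, 0, 0, 0.006, 0.0001, 0, 0.05], [0, 0, 0, 0.006, 0.0001, 0, 0.05]])

```text
t: 8.8
eef_pos: [558.6, 46.7, 364.7]
tcp_rot: [3.141, 0.005, 1.556]
ft_force: [-8.5, -21.6, 15.4]
opening: 0.524
```

Fz of 15 N is suspicious, so I'll check before going on.

```bash
python3 - <<'E'
from h import *
d=optics.read_camera("scene"); a=d["color"][140:300,220:350,::-1]
t=optics.read_camera("top"); b=t["color"][160:260,140:260,::-1]
cv2.imwrite("pics/d4.png",np.hstack([cv2.resize(a,(406,500),interpolation=2),cv2.copyMakeBorder(cv2.resize(b,(390,325),interpolation=2),0,175,0,0,0)]))
E
```

```text
(no output)
```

View pics/d4.png

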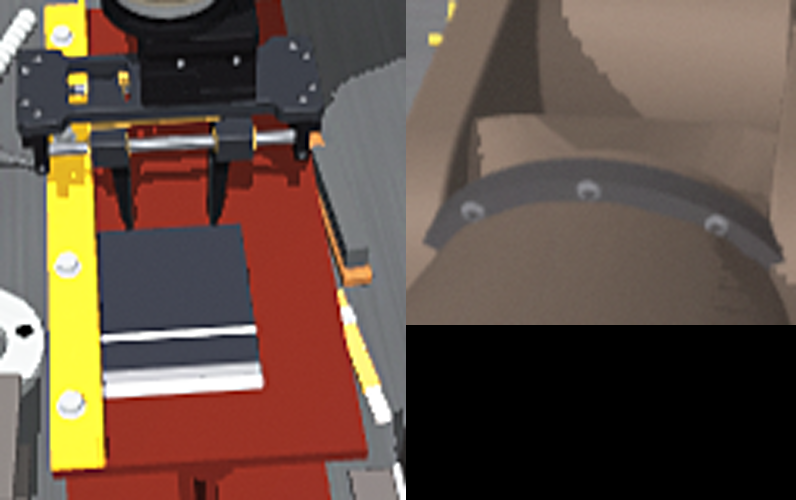

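The fingers are squarely behind the rear edge and the blank is on the fence, with the line at scene row ~247. I'll continue and ease the height by 0.5 mm.

apply_moves(commands=[[0, 0, 0, 0.006, 0.0001, -0.0005, 0.05], [0, 0, 0, 0.006, 0.0001, 0, 0.05], [0, 0, 0, 0.006, 0.0001, 0, 0.05], [0, 0, 0, 0.006, 0.0001, 0, 0.05], [0, 0, 0, 0.006, 0.0001, 0, 0.05]])

```text
t: 9.32
eef_pos: [559.7, 77.5, 364.4]
tcp_rot: [-3.141, 0.003, 1.556]
ft_force: [-5.0, -13.4, 7.4]
opening: 0.525
```

apply_moves(commands=[[0, 0, 0, 0.006, 0.0001, 0, 0.05], [0, 0, 0, 0.006, 0.0001, 0, 0.05], [0, 0, 0, 0.006, 0.0001, 0, 0.05], [0, 0, 0, 0.006, 0.0001, 0, 0.05], [0, 0, 0, 0.006, 0.0001, 0, 0.05]])

```text
t: 9.73
eef_pos: [560.4, 107.2, 364.4]
tcp_rot: [-3.14, 0.003, 1.556]
ft_force: [-7.1, -15.7, 10.1]
opening: 0.526
```

apply_moves(commands=[[0, 0, 0, 0.005, 0.0001, 0, 0.05], [0, 0, 0, 0.004, 0.0001, 0, 0.05], [0, 0, 0, 0.003, 0.0001, 0, 0.05], [0, 0, 0, 0, 0, 0, 0.05]])

```text
t: 10.07
eef_pos: [560.8, 119.4, 364.4]
tcp_rot: [-3.14, 0.003, 1.556]
ft_force: [-7.7, -12.6, 9.3]
opening: 0.526
```

```bash
cat > e.py <<'E'
from h import *
import sys
s=env.state(); print(s["t"],s["eef_pos"],s["ft_force"],s["tcp_rot"])
d=optics.read_camera("scene"); c=d["color"].astype(int); g=c.min(2)
L=[];E=[];B=[]
for u in range(254,330,4):
    col=g[235:310,u]; rr=(c[235:310,u,0]-c[235:310,u,1])
    # thin bright peak = line ; long bright = bevel
    on=col>110; idx=np.where(np.diff(np.r_[0,on.astype(int),0]))[0].reshape(-1,2)
    segs=[(235+a,235+b) for a,b in idx]
    w=np.clip(col-80,0,None); f=segs[0] if segs else None
    ul=None
    if f and f[1]-f[0]<6:
        k=slice(f[0]-236,f[1]-234); ul=(np.arange(235,310)[k]*w[k]).sum()/w[k].sum(); L.append(cast(d,(u,ul),177)[0])
    print(u,segs,None if ul is None else (round(ul,2),L[-1].round(1)), [235+int(i) for i in np.where(np.diff((rr>40).astype(int)))[0]])
L=np.array(L); print("line fit y(x)=",np.polyfit(L[:,0],L[:,1],1))
a=c[200:320,225:355,::-1].astype(np.uint8); cv2.imwrite(sys.argv[1],cv2.resize(a,None,fx=4.6,fy=4.6,interpolation=2))
E
python3 e.py pics/d5.png
```

```text
10.0667 [560.75224306 119.41788284 364.35217437] [ -7.71239517 -12.56068752   9.30891208] [-3.13968590e+00  3.10633216e-03  1.55622938e+00]
254 [(np.int64(279), np.int64(282)), (np.int64(292), np.int64(302))] (np.float64(279.85), array([608. , 220.9])) [241, 301]
258 [(np.int64(279), np.int64(281)), (np.int64(292), np.int64(301))] (np.float64(279.48), array([600.9, 220.8])) [241, 300]
262 [(np.int64(278), np.int64(281)), (np.int64(292), np.int64(301))] (np.float64(279.23), array([593.8, 220.8])) [300]
266 [(np.int64(278), np.int64(281)), (np.int64(291), np.int64(301))] (np.float64(278.99), array([586.6, 220.9])) [240, 300]
270 [(np.int64(278), np.int64(281)), (np.int64(291), np.int64(301))] (np.float64(278.67), array([579.5, 220.9])) [240, 300]
274 [(np.int64(278), np.int64(280)), (np.int64(291), np.int64(300))] (np.float64(278.48), array([572.3, 221.1])) [240, 299]
278 [(np.int64(277), np.int64(280)), (np.int64(290), np.int64(300))] (np.float64(278.24), array([565.2, 221.2])) [239, 299]
282 [(np.int64(277), np.int64(280)), (np.int64(290), np.int64(300))] (np.float64(277.98), array([
[... 226 characters left out ...]
oat64(277.48), array([543.7, 221.5])) [298]
294 [(np.int64(276), np.int64(279)), (np.int64(289), np.int64(299))] (np.float64(277.24), array([536.5, 221.6])) [238, 298]
298 [(np.int64(276), np.int64(279)), (np.int64(289), np.int64(299))] (np.float64(276.97), array([529.4, 221.6])) [238, 298]
302 [(np.int64(276), np.int64(279)), (np.int64(289), np.int64(298))] (np.float64(276.67), array([522.2, 221.6])) [247, 297]
306 [(np.int64(276), np.int64(278)), (np.int64(289), np.int64(298))] (np.float64(276.7), array([515.1, 222.3])) [276, 297]
310 [] None []
314 [] None []
318 [] None []
322 [] None []
326 [(np.int64(288), np.int64(300))] None [286, 300]
line fit y(x)= [-1.31994331e-02  2.28686030e+02]
```

View pics/d5.png

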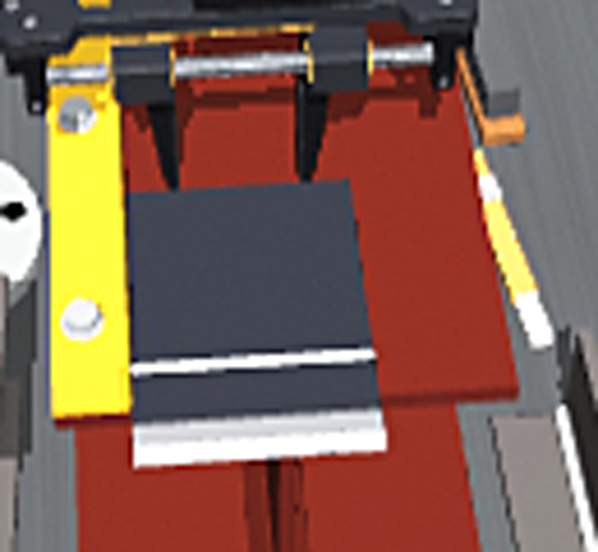

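The line is parallel to the beam end (slope −0.0132 against about −0.0130) and the blank is flush with the fence. Next I'll measure the ledge end in the same camera, at columns 312–336.

```bash
cat > f.py <<'E'
from h import *
d=optics.read_camera("scene"); c=d["color"].astype(float)
W=[]
for u in list(range(311,335,2)):
    r=c[278:300,u,0]; g=np.diff(r); i=g.argmin()
    hi=np.median(r[max(i-5,0):i-0]);
    lo=r[i+1:i+3].min(); k=np.where((r[:-1]>=(hi+lo)/2)&(r[1:]<(hi+lo)/2))[0]
    if len(k)==0: continue
    k=k[0]; v=278+k+(r[k]-(hi+lo)/2)/(r[k]-r[k+1])
    W.append(cast(d,(u,v),171)[0]); print(u,round(v,2),W[-1].round(1),r.astype(int).tolist() if u in(311,323) else "")
W=np.array(W); p=np.polyfit(W[:,0],W[:,1],1); print(p, "at559",np.polyval(p,559),"fixed slope",np.median(W[:,1]+0.013*(W[:,0]-559)))
E
python3 f.py
```

```text
311 285.34 [507.8 237.4] [155, 155, 154, 155, 154, 155, 159, 144, 110, 110, 129, 160, 156, 155, 154, 154, 154, 155, 154, 155, 154, 155]
313 285.16 [504.3 237.3] 
315 285.12 [500.7 237.6] 
317 284.65 [497.  236.9] 
319 284.74 [493.5 237.4] 
321 284.52 [489.9 237.2] 
323 284.54 [486.4 237.6] [154, 154, 154, 154, 154, 156, 147, 120, 111, 127, 154, 160, 159, 157, 156, 155, 155, 155, 154, 155, 154, 155]
325 284.31 [482.8 237.4] 
327 284.33 [479.3 237.8] 
329 284.14 [475.7 237.7] 
331 290.2 [474.2 250.7] 
333 284.79 [468.8 239.7] 
[-1.39763048e-01  3.06976580e+02] at559 228.8490358293917 fixed slope 236.6285375581562
```

apply_moves(commands=[[0, 0, 0, 0.005, 0.0001, 0, 0.05], [0, 0, 0, 0.004, 0.0001, 0, 0.05], [0, 0, 0, 0.003, 0.0001, 0, 0.05], [0, 0, 0, 0.001, 0, 0, 0.05], [0, 0, 0, 0, 0, 0, 0.05]])

```text
t: 10.58
eef_pos: [561.2, 132.2, 364.3]
tcp_rot: [-3.139, 0.003, 1.556]
ft_force: [-7.9, -14.3, 9.3]
opening: 0.524
```

```bash
python3 e.py pics/d6.png | grep -v "\[\] None" | tail -12; python3 f.py | tail -7
```

```text
270 [(np.int64(284), np.int64(287)), (np.int64(297), np.int64(307))] (np.float64(284.62), array([580.4, 233.6])) [245, 306]
274 [(np.int64(283), np.int64(286)), (np.int64(297), np.int64(307))] (np.float64(284.23), array([573.3, 233.4])) [245, 306]
278 [(np.int64(283), np.int64(286)), (np.int64(297), np.int64(306))] (np.float64(284.07), array([566.3, 233.7])) [245, 305]
282 [(np.int64(283), np.int64(286)), (np.int64(296), np.int64(306))] (np.float64(283.91), array([559.2, 234. ])) [244, 305]
286 [(np.int64(283), np.int64(286)), (np.int64(296), np.int64(306))] (np.float64(283.62), array([552.1, 234. ])) [244, 305]
290 [(np.int64(282), np.int64(285)), (np.int64(296), np.int64(306))] (np.float64(283.23), array([545. , 233.8])) [242, 243, 305]
294 [(np.int64(282), np.int64(285)), (np.int64(296), np.int64(305))] (np.float64(283.06), array([537.9, 234.1])) [240, 244, 304]
298 [(np.int64(282), np.int64(285)), (np.int64(295), np.int64(305))] (np.float64(282.91), array([530.8, 234.4])) [243, 304]
302 [(np.int64(282), np.int64(285)), (np.int64(295), np.int64(305))] (np.float64(282.62), array([523.7, 234.4])) [247, 304]
306 [(np.int64(281), np.int64(284)), (np.int64(295), np.int64(304))] (np.float64(282.23), array([516.6, 234.2])) [276, 303]
326 [(np.int64(288), np.int64(300))] None [286, 300]
line fit y(x)= [-1.26708168e-02  2.40932547e+02]
323 284.5 [486.4 237.5] [155, 154, 154, 155, 155, 156, 148, 118, 111, 126, 154, 161, 157, 156, 156, 155, 155, 155, 153, 154, 154, 155]
325 284.37 [482.8 237.5] 
327 284.37 [479.3 237.9] 
329 284.1 [475.7 237.6] 
331 290.18 [474.2 250.7] 
333 284.82 [468.8 239.7] 
[-1.39900103e-01  3.07059332e+02] at559 228.85517403615418 fixed slope 236.56786814474523
```

View pics/d6.png

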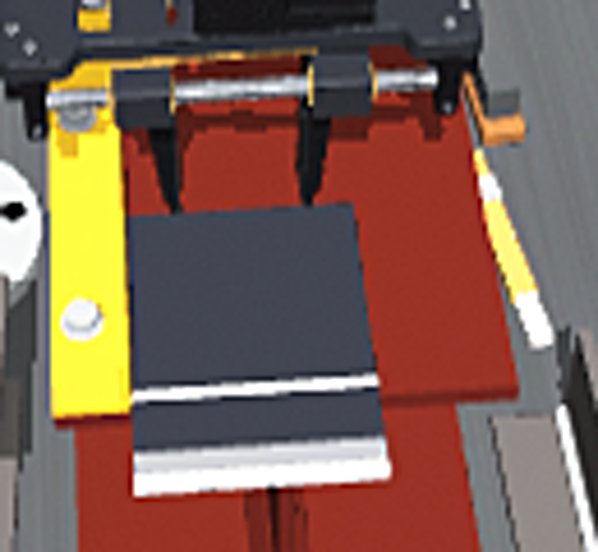

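Scene now has the line 2.7 mm short.

apply_moves(commands=[[0, 0, 0, 0.0015, 0, 0, 0.05], [0, 0, 0, 0.0011, 0, 0, 0.05], [0, 0, 0, 0, 0, 0, 0.05]])

```text
t: 10.93
eef_pos: [561.2, 134.6, 364.3]
tcp_rot: [-3.139, 0.003, 1.556]
ft_force: [-9.1, -14.1, 8.8]
opening: 0.528
```

apply_moves(commands=[[0, 0, 0, -0.004, 0, 0, 0.05], [0, 0, 0, -0.015, 0, 0, 0.05], [0, 0, 0, -0.015, 0, -0.02, 0.05], [0, 0, 0, 0, 0, -0.04, 0.05], [0, 0, 0, 0, 0, -0.04, 0.05]])

```text
t: 11.35
eef_pos: [561.4, 101.1, 464.3]
tcp_rot: [-3.139, -0.0, 1.554]
ft_force: [1.1, -0.3, -0.4]
opening: 0.528
```

apply_moves(commands=[[0, 0, 0, -0.04, 0, -0.01, 0.05], [0, 0, 0, -0.04, 0, 0, 0.05], [0, 0, 0, -0.04, 0, 0, 0.05], [0, 0, 0, -0.04, 0, 0, 0.05], [0, 0, 0, -0.04, 0, 0, 0.05]])

```text
t: 11.77
eef_pos: [557.9, -99.7, 474.1]
tcp_rot: [3.14, -0.0, 1.556]
ft_force: [1.3, -0.1, 0.8]
opening: 0.524
```

apply_moves(commands=[[0, 0, 0, 0, -0.04, 0, 0.05], [0, 0, 0, 0, -0.04, 0, 0.05], [0, 0, 0, 0, -0.03, 0, 0.05], [0, 0, 0, 0, 0, 0, 0.05]])

```text
t: 12.1
eef_pos: [444.3, -96.1, 474.0]
tcp_rot: [-3.141, -0.0, 1.554]
ft_force: [1.0, -0.1, 1.1]
opening: 0.527
```

```bash
python3 e.py pics/d7.png | tail -1; python3 f.py | tail -1; python3 - <<'E'
from h import *
s=env.state(); print(s["t"],s["eef_pos"],s["ft_force"])
d=optics.read_camera("top"); a=d["color"][130:290,120:400,::-1]; cv2.imwrite("pics/d8.png",cv2.resize(a,None,fx=2.8,fy=2.8,interpolation=2))
c=d["color"].astype(float); 
for v in range(184,258,6):
    s=c[v].min(1)[143:170]; R_=(c[v,:,0]-c[v,:,1])[140:175]
    print(v,s.astype(int).tolist(),"" if v<232 else R_.astype(int).tolist())
E
```

```text
line fit y(x)= [-8.05010839e-03  2.40786152e+02]
[-1.36758326e-01  3.05483687e+02] at559 229.03578301471057 fixed slope 236.58592828721555
12.2 [447.85234371 -96.55815894 474.39115143] [1.17340362 0.80520702 0.03926823]
184 [92, 93, 93, 91, 92, 90, 123, 245, 222, 122, 92, 94, 93, 90, 89, 91, 92, 90, 93, 93, 92, 90, 91, 91, 93, 92, 91] 
190 [93, 92, 93, 92, 93, 93, 217, 246, 161, 90, 91, 92, 90, 92, 90, 92, 93, 92, 91, 92, 92, 92, 94, 91, 93, 92, 91] 
196 [93, 94, 93, 95, 93, 123, 245, 205, 113, 95, 95, 94, 94, 94, 92, 95, 94, 93, 92, 91, 92, 91, 91, 94, 91, 89, 92] 
202 [94, 94, 95, 92, 95, 228, 242, 150, 94, 93, 94, 95, 93, 92, 95, 95, 92, 93, 92, 93, 92, 92, 90, 91, 92, 92, 93] 
208 [94, 92, 94, 95, 140, 245, 203, 112, 94, 93, 94, 94, 94, 96, 93, 92, 93, 94, 91, 93, 94, 92, 93, 93, 92, 92, 91] 
214 [95, 95, 96, 94, 227, 236, 142, 94, 97, 94, 94, 95, 93, 95, 94, 93, 92, 94, 94, 92, 94, 93, 94, 93, 94, 93, 93] 
220 [96, 97, 95, 139, 245, 186, 106, 95, 95, 94, 95, 93, 95, 95, 94, 95, 92, 95, 92, 93, 93, 93, 91, 90, 89, 93, 93] 
226 [92, 93, 94, 178, 198, 114, 82, 83, 80, 83, 81, 86, 8
[... 625 characters left out ...]
, 75, 74, 74, 75, 73, 71, 71, 69, 74, 74, 70, 72, 71, 72] [1, 0, 1, 0, -1, -1, 26, 65, 71, 71, 72, 73, 73, 73, 73, 71, 72, 71, 72, 71, 72, 73, 72, 72, 73, 72, 72, 72, 71, 72, 71, 73, 73, 73, 73]
250 [118, 117, 115, 86, 75, 73, 73, 74, 76, 75, 72, 74, 73, 74, 73, 72, 74, 73, 75, 73, 74, 71, 72, 72, 75, 73, 72] [0, 2, 1, 1, 1, 2, 53, 71, 72, 72, 73, 72, 72, 73, 71, 72, 72, 72, 71, 71, 72, 72, 72, 72, 73, 71, 72, 71, 72, 71, 75, 73, 72, 74, 73]
256 [114, 116, 102, 85, 82, 71, 74, 74, 73, 76, 73, 75, 74, 72, 73, 73, 74, 74, 74, 72, 74, 75, 72, 73, 70, 73, 71] [1, -1, -1, -1, 0, 24, 56, 60, 63, 69, 72, 71, 72, 73, 70, 71, 71, 71, 72, 71, 71, 71, 70, 70, 71, 70, 71, 72, 73, 74, 73, 72, 71, 73, 71]
```

View pics/d8.png

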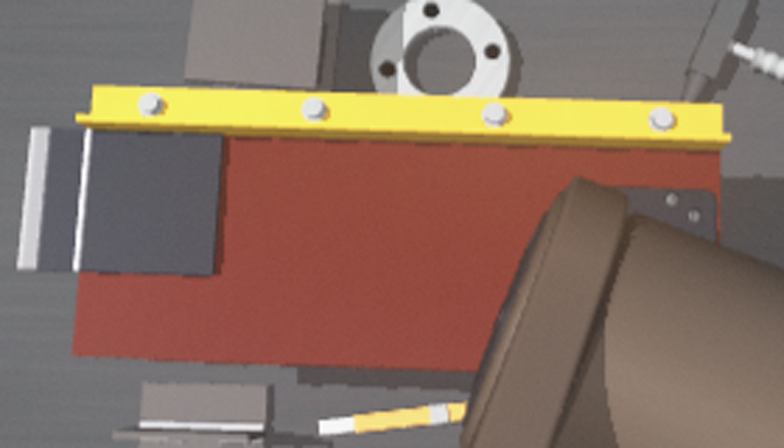

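```bash
python3 - <<'E'
from h import *
d=optics.read_camera("top"); g=d["color"].astype(float)
L=[];E=[];F=[]
for v in range(183,226):
    w=np.clip(g[v].min(1)[143:156]-100,0,None); L.append(cast(d,((np.arange(143,156)*w).sum()/w.sum(),v),177)[0])
for v in range(229,256):
    r=(g[v,:,0]-g[v,:,1]); k=np.where(r[140:160]>36)[0][0]+140; E.append(cast(d,(k-1+(36-r[k-1])/(r[k]-r[k-1]),v),171)[0])
for u in range(165,195):
    r=g[174:192,u,1]; F.append((u,174+np.where(r<110)[0][0]))
L=np.array(L);E=np.array(E)
for n,P in(("line",L),("end",E)):
    p=np.polyfit(P[:,0],P[:,1],1); print(n,p,P[:,1].mean()-(-.013)*(P[:,0].mean()-559))
# rear edge and -x side of blank
b=(g[...,0]-g[...,1]>35); 
Rr=[]
for v in range(186,222,2):
    k=np.where(b[v,185:215])[0][0]+185; Rr.append(cast(d,(k,v),171)[0])
S=[]
for u in range(155,192,3):
    k=np.where(b[218:240,u])[0][0]+218; S.append(cast(d,(u,k),177)[0])
Rr=np.array(Rr);S=np.array(S); print("rear",np.polyfit(Rr[:,0],Rr[:,1],1),"side",np.polyfit(S[:,1],S[:,0],1),S[:,0].mean())
# scene
d=optics.read_camera("scene"); g=d["color"].astype(float).min(2); P=[]
for u in range(258,306,2):
    col=g[270:300,u]; on=np.where(col>110)[0]; k=on[0]; a=max(k-1,0); w=np.clip(col[a:k+5]-85,0,None); P.append(cast(d,(u,270+(np.arange(a,k+5)*w).sum()/w.sum() if 0 else 270+((np.arange(a,k+5))*w).sum()/w.sum()),177)[0])
P=np.array(P); print("scene line",np.polyfit(P[:,0],P[:,1],1),P.round(1)[::4].tolist())
E
```

```text
line [-1.40925096e-02  2.42529120e+02] 234.6538190270306
end [-1.32402026e-02  2.42136202e+02] 234.7521932436889
rear [-1.73366151e-02  1.53119468e+02] side [6.64593262e-03 5.11606716e+02] 512.8460351383966
scene line [-1.22858369e-02  2.43152898e+02] [[601.7, 235.9], [587.6, 235.9], [573.5, 236.1], [559.4, 236.3], [545.2, 236.0], [531.1, 236.7]]
```

```bash
python3 -c "
from cell import env
print(env.job_done())"
```

```text
the job is handed in; nothing more can be done
None
```

The blank is against the yellow fence with the soapstone line level with the +y end of the rest, and the job is handed in at about 12 s on the robot's clock. I pushed it with two fingertips, first across to the fence until the force rose to about 20 N. I then pushed it about 183 mm along the fence from its rear edge, leaning slightly into the fence, and backed the arm clear.

**Line to the end of the rest:** it is within 0.1 mm in the top view and about 0.3 mm in the scene view. The calibration is only good to about 2 mm.

**Square to the fence:** the line's slope is −0.014 in the top view and −0.012 in the scene view, against −0.013 for the end of the rest. The rougher edge fits scatter by about 0.4° around that: the rear edge gave −0.017 and the near side 0.007.

**Against the fence:** the near side plus the 95 mm width puts the far edge at x ≈ 608–609 mm. The fence foot measured about 609–610 mm there, so it is flush within one pixel (about 1.9 mm).

**Doubtful checks:**
- The scene line fit straight after the last push gave a slope of −0.008. I refitted it over a narrower range for the figure above.
- During the pushes the fingertips showed up to 16 N of upward force. I eased the height by 0.5 mm; the camera showed nothing wrong.

I touched none of the other objects. The last view showed those not hidden by the arm in place; the arm hid the magnet and the brush, so I did not check those two again.

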